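# Set the portioning stop for the round mould

### The arm

A 6-joint arm with a two-finger parallel gripper is mounted at the origin on the work surface. World frame = base frame: x ahead of the robot, y to its left, z up, the work surface at z = 0. Lengths are in mm, angles in rad, forces in N, time in s.
With the tool pointing down it reaches from about 275 to 725 mm from the base axis. Payload 5.6 kg.
Tool frame: the origin (TCP) lies midway between the tips of the shut fingers; the grasp point (between the pads) lies 19 mm behind it; y points along the fingers, x is the direction in which the jaws open and shut, and the axes are right-handed (so a half turn about y gives the same grasp; the last joint's range is limited). The gripper opens to 85 mm and grips with 20 to 120 N. Pads are 22 mm wide; open, the fingers measure 114 mm over their backs; the gripper's body (76 mm by 85 mm) begins 54 mm behind the grasp point. The pads swing forward as they close: fully open they stand 13 mm farther back than shut.
Start: joints at [-0.908, 0.255, 0.108, 0, -1.424, -0.285], TCP at [202.901, -511.199, 205.083] pointing down, gripper open.
Joint ranges: [-2.95, 2.95], [-1.21, 1.97], [-1.09, 1.5], [-2.87, 1.71], [-2.94, -0.07], [-3.05, 3.05]. Speed limits (rad/s): [2.57, 2.57, 3.14, 3.14, 3.14, 3.14].

### API

Orientations are given as a unit quaternion [x, y, z, w].
In Python, from workcell import bot gives the robot as it stands.
- The arm moves only by the shell command python3 -m creep 'ROWS' [OPENING] [FORCE]. ROWS is JSON, a list of rows, each an object of numbers: "dx", "dy", "dz": the shift along the tool's x, y, z in m; "yaw": the turn about the tool's y in rad. A call has 1 to 8 rows; each row shifts and turns the commanded pose from where the row before left it, along the tool's axes as they then stand; what a row does not reach is not made up. A row lasts 1/8 s, in which the tool goes at most 62.5 mm and 10.7 degrees, less where a joint would pass 70% of its speed; a pose out of reach is approached as far as the arm can. A call with a gripper value outside its range is refused whole. OPENING is the opening, from 0 (shut) to 1 (fully open), set as the call begins (- or left out, the last holds). The fingers move at their own pace and stop on an object; FORCE is the grip in N (left out, the last holds). Time passes only in rows, so rows that do not move let the fingers close. It gives the time, the measured TCP pose, the force and the opening at its end, in the units of the state.
- bot.get_state(): the state, without advancing time (a new reading comes with each control period).
- bot.snapshot(name): name is "scene" or "side" or "wrist"; returns the picture (400x640x3 uint8, red, green, blue); there is no depth.
- bot.camera_model(name): a dict with "fx", "fy", "cx", "cy" (pixels), "dist" ([k1, k2, p1, p2, k3] as OpenCV has them; the pictures are not rectified), "xyz" and "orientation" of the camera in the world. Camera axes: x right, y down, z forward; pixel columns grow to the right and rows downward; lengths in mm; the calibration is good to about 2 mm. A picture is of the moment at which its call begins: read the wrist's pose just before it. camera_model takes no time and is no camera call; for the wrist camera it gives the pose at the moment of the call.
- bot.hand_in(): hands the job in, once; it reports no verdict.
The state is a dict: "time_s": time; "joint_positions": joint angles; "joint_velocities": joint speeds; "tau": joint torques, N m; "ee_pos": TCP position; "eef_rot": TCP orientation; "ft_force": force on the tool from outside, world axes, zero at the start; "torque": the same for the moment, N m; "grip_width": opening from 0.0 (shut) to 1.0 (fully open).
Only numpy, scipy, OpenCV 4.12 (cv2) and the standard library are available. Lean on these libraries where they do the work, as an engineer would, in place of code of your own. Each camera call takes 0.05 s, during which the arm holds its last target. There are 200 camera calls.

### The job

Set the portioning board for the round mould: with a fingertip, push the sliding metal stop along its notched rail until its sprung plunger drops fully into the notch beside the round mould, and leave it seated there with the hand clear. Only push the stop along: do not pull its plunger up, and leave the moulds and the other things on the table where they are.

Things in the scene. Friction and masses are not known exactly. Their poses are not given: they have to be found in the camera images.
- board: Fixed light-wood portioning board, 215 mm (its x) by 420 mm (its y), 18 mm thick, yaw up to 0.25 rad either way. Origin: underside, on the line of the rail, level with the middle notch. A wooden fence, its top 28 mm above the table, runs along the board's x = -94 mm.
- rail_mid (a point): Middle notch of the steel rail, at the height of the rail's flat top (45 mm above the table), axes as the board's. The rail is 14 mm wide and runs along y from -185 to +175 mm. Three V notches cross its top at y = -75, 0 and +75 mm, each 8 mm deep and 34 mm long at the mouth, with 25 degree ramps.
- stop (a joint): Travel of the sliding stop (m): 0 at the rail's -y end, up to 0.275, growing to the board's +y. It is centred in the notches at 0.075, 0.150, 0.225 (y = -75, 0, +75 mm). Starts on the flat, 0 to 0.045. Slides with about 2 to 3 N on the flat; it pulls itself the last 10 to 15 mm into a notch (the push falls away) and takes about 6 to 10 N to be pushed out again.
- plunger (a joint): Height of the stop's sprung plunger (m): about 0 while its round nose rides on the flat rail top, about -0.0076 when it has dropped into a notch, positive if it is pulled up. A light spring (about 6 N) pushes it down. Pushing the stop on out of a notch makes the plunger ride up by itself.
- plunger_top (a point): Top of the plunger's round black knob, 18 mm across and 6 mm high, on a stem in the middle of the stop's head: 111 mm above the table on the flat rail (14 mm above the head), about 103 mm when dropped in. Not to be pulled.
- stop_mid (a point): Centre of the stop's aluminium head, 75 mm above the table. The head is a block over the rail, 44 mm (board x) by 50 mm (board y) by 44 mm high, top 97 mm above the table; its flat end faces, 25 mm either side of this point along the board's y, are for pushing. An 8 mm thick plate reaches from it to 72 mm on the board's -x side.
- mould_round: Loose round dark-wood hand mould, a disc 50 mm across and 30 mm high. Origin: centre of its underside. It stands on the board 72 mm to the +x side of the rail, within 5 mm of level with one of the three notches; which of them changes from start to start.
- mould_square: Loose square dark-wood hand mould, 48 by 48 mm, 30 mm high, beside another notch. Origin: centre of its underside. To be left alone.
- mould_trefoil: Loose three-lobed dark-wood hand mould, about 50 mm across and 30 mm high, beside the remaining notch. Origin: its underside, on its middle. To be left alone.
- bowl: Loose steel bowl, 130 mm across, 60 mm high, to the left of the board. Origin: underside centre. To be left alone.
- jar: Loose glass jar, 70 mm across, 100 mm high, to the right of the board. Origin: underside centre. To be left alone.
- brush: Loose flat brush about 190 mm long, lying to the right of the board. To be left alone.
- scraper: Loose steel dough scraper with a wooden grip, about 110 by 100 mm, lying flat to the left of the board. To be left alone.
- cup: Loose white cup, 72 mm across, 70 mm high, standing to the right. Origin: underside centre. To be left alone.
Mind the look-alikes: they are no part of the job. Leave any orange or pink look-alike of the mould_round alone.

How it is judged:
By the outcome, as a careful person would: the job done as asked, in the order asked, and still so for the second after the job is handed in, with the robot touching nothing.
It also fails if it takes over 45 s, if anything falls off the work surface, if the arm or the gripper's body presses on something with over 40 N, if the wrist force passes 120 N, or if a joint passes its speed limit or range.

## Working session

There is one attempt and no reset: what is moved stays moved. The work goes in short steps, Python scripts to look and compute and a shell command to move; the robot and the scene stay as the last step left them, time stands still between calls to the robot, and variables do not carry over. Pictures are saved under pics/ and viewed, about 8 in all and at most 12, crops included, and the job is handed in when it is done.

```bash
ls && mkdir -p pics
python3 - <<'E'
from workcell import bot
import cv2
for n in("scene","side"):
    cv2.imwrite(f"pics/{n}0.png",bot.snapshot(n)[:,:,::-1])
    print(n,bot.camera_model(n))
s=bot.get_state();print(s)
E
```

```text
pics
scene {'fx': 414.41133338277166, 'fy': 414.41133338277166, 'cx': 317.34383701682214, 'cy': 198.0137773424789, 'dist': array([-0.10666767,  0.        ,  0.        ,  0.        ,  0.        ]), 'xyz': array([1111.36506308, -168.57329521, 1013.65815722]), 'orientation': array([ 0.75088497,  0.59146187, -0.17485946, -0.23615418])}
side {'fx': 483.57903252896836, 'fy': 483.57903252896836, 'cx': 323.07416122834775, 'cy': 189.67391011304625, 'dist': array([-0.11398129,  0.        ,  0.        ,  0.        ,  0.        ]), 'xyz': array([-147.07966981, -891.09551191, 1308.77789975]), 'orientation': array([ 0.88490257, -0.30030322,  0.11296576, -0.337645  ])}
{'time_s': 0.1, 'joint_positions': array([-9.08446293e-01,  2.55681023e-01,  1.07130925e-01, -3.84016525e-04,
       -1.42392053e+00, -2.84572815e-01]), 'joint_velocities': array([ 0.00034169, -0.00305033,  0.00249601,  0.00191766,  0.00159733,
       -0.00028512]), 'tau': array([-2.82451932e-03, -3.87604201e+01,  2.38474399e+01,  5.37790060e+00,
       -3.78888566e-03, -1.28844272e-05]), 'ee_pos': array([ 202.70915968, -510.75300667,  204.29450081]), 'eef_rot': array([ 0.39671728,  0.5852885 , -0.58466953, -0.39776163]), 'ft_force': array([ 0.70956351, -0.07479498,  0.37195387]), 'torque': array([0.01030203, 0.03123574, 0.06273053]), 'grip_width': 0.9946571340170844}
```

View pics/scene0.png

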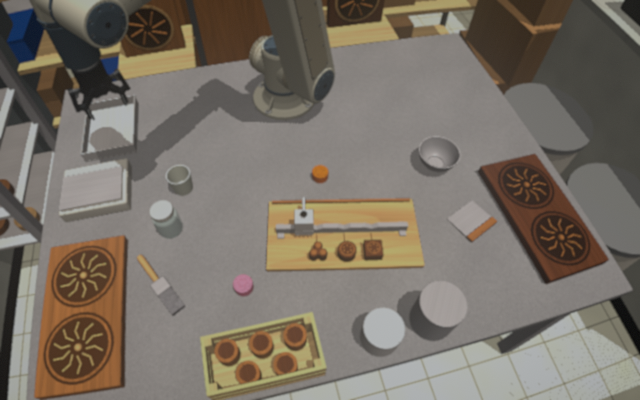

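View pics/side0.png

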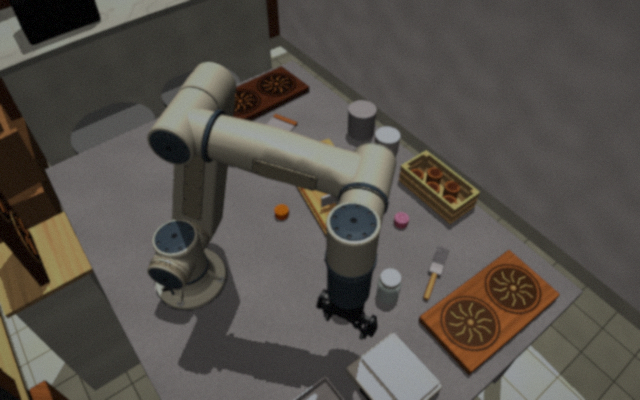

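The scene view shows the stop at about (304,220) near the left (-y) end of the rail. The three dark moulds are a trefoil at (318,250), a disc at (347,250) and a square at (373,248). An orange look-alike sits at (320,173) and a pink one at (243,285). The disc on the board fits "round mould" at the middle notch. I'll confirm that in a crop and measure.

```bash
cat > h.py <<'E'
import numpy as np,cv2
from scipy.spatial.transform import Rotation as R
def ray(m,p,z):
    K=np.array([[m['fx'],0,m['cx']],[0,m['fy'],m['cy']],[0,0,1]])
    u=cv2.undistortPoints(np.array([[p]],float),K,m['dist'])[0,0]
    d=R.from_quat(m['orientation']).apply([u[0],u[1],1]); c=m['xyz']
    return c+d*(z-c[2])/d[2]
def proj(m,P):
    K=np.array([[m['fx'],0,m['cx']],[0,m['fy'],m['cy']],[0,0,1]])
    Rm=R.from_quat(m['orientation']).inv()
    return cv2.projectPoints(np.array(P,float).reshape(-1,3),Rm.as_rotvec(),-Rm.apply(m['xyz']),K,m['dist'])[0][:,0]
E
python3 - <<'E'
import cv2
im=cv2.imread('pics/scene0.png')[185:285,255:435]
cv2.imwrite('pics/crop0.png',cv2.resize(im,None,fx=4.4,fy=4.4,interpolation=cv2.INTER_CUBIC))
from workcell import bot
from h import *
m=bot.camera_model('scene')
for n,p,z in[("trefoil",(318,251),48),("round",(347,251),48),("square",(373,249),48),("railL",(280,231),45),("railR",(408,227),45),("knob",(303.5,201),111)]:
    print(n,ray(m,p,z).round(1))
E
```

```text
trefoil [640.6 -34.2  48. ]
round [658.1  39.2  48. ]
square [668.4 107.1  48. ]
railL [ 557.7 -118.5   45. ]
railR [625.8 222.1  45. ]
knob [521.  -44.9 111. ]
```

View pics/crop0.png

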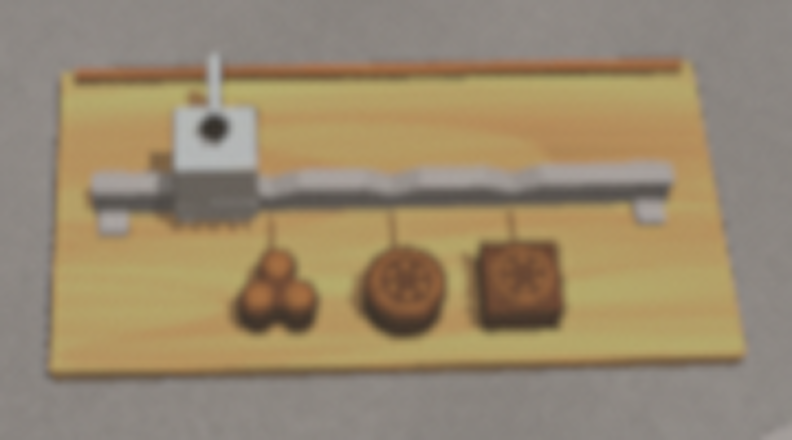

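The crop confirms it: the dark disc at crop (403,285), scene (347,250), is level with the middle notch (392,185). The trefoil is beside the -y notch and the square beside the +y notch. The stop's knob is at crop (214,128). So the target is stop = 0.150, and the push goes along +y.

Run:
```python
from workcell import bot
from h import *
m=bot.camera_model('scene')
im=cv2.imread('pics/scene0.png');hsv=cv2.cvtColor(im,cv2.COLOR_BGR2HSV)
f=lambda a,b:((a+.5)/4.4+254.5,(b+.5)/4.4+184.5)
P={}
for n,a,b,z in[("cornFL",51,371,18),("cornFR",745,354,18),("railL",92,182,45),("railR",671,172,45),("knob",213,127,111),("headL",173,169,97),("headR",257,171,97),("headBL",177,107,97),("headBR",256,107,97),("tref",272,282,48),("round",404,278,48),("sq",521,270,48),("notch0",281,183,41),("notch1",394,180,41),("notch2",514,177,41),("linemid0",270,212,18),("linemid1",392,212,18),("linemid2",511,212,18)]:
    P[n]=ray(m,f(a,b),z);print(n,P[n].round(1))
for a,b in[("cornFL","cornFR"),("railL","railR"),("headL","headR"),("linemid0","linemid2")]:
    d=P[b]-P[a];print(a,np.hypot(*d[:2]).round(1),"yaw",np.arctan2(-d[0],d[1]).round(3))
h=(P["headL"]+P["headR"]+P["headBL"]+P["headBR"])/4;print("head",h)
e=(P["railR"]-P["railL"]);e/=np.linalg.norm(e)
mid=P["railL"]+e*185
print("e",e,"mid",mid,"along knob",(P["knob"]-mid)@e,"head",(h-mid)@e,[(k,((P[k]-mid)@e).round(1)) for k in("notch0","notch1","notch2","round")])
print(R.from_quat(bot.get_state()["eef_rot"]).as_matrix().round(3))
```

```text
cornFL [ 645.7 -174.    18. ]
cornFR [732.4 233.3  18. ]
railL [ 539.7 -127.3   45. ]
railR [615.4 223.4  45. ]
knob [558.2 -54.6 111. ]
headL [572.5 -81.9  97. ]
headR [585.1 -34.5  97. ]
headBL [531.  -70.6  97. ]
headBR [541.8 -24.7  97. ]
tref [633.2 -36.5  48. ]
round [648.8  40.4  48. ]
sq [660.  109.9  48. ]
notch0 [564.7 -13.9  41. ]
notch1 [578.7  54.6  41. ]
notch2 [593.9 127.8  41. ]
linemid0 [570.5 -22.   18. ]
linemid1 [588.1  52.3  18. ]
linemid2 [605.5 125.1  18. ]
cornFL 416.4 yaw -0.21
railL 358.8 yaw -0.213
headL 49.0 yaw -0.259
linemid0 151.2 yaw -0.233
head [557.60421765 -52.93989585  97.        ]
e [0.21111058 0.97746219 0.        ] mid [578.71480081  53.50372659  45.        ] along knob -109.96954272115677 head -108.50128321975883 [('notch0', np.float64(-68.9)), ('notch1', np.float64(1.1)), ('notch2', np.float64(75.9)), ('round', np.float64(1.9))]
[[-0.369 -0.001 -0.93 ]
 [ 0.93   0.002 -0.369]
 [ 0.002 -1.     0.   ]]
```

Sizes check: rail 359 mm, front edge 416 mm, head 49 mm. The stop is about 109 mm short of the middle notch, and the board yaw is about -0.21. I'll go above the point behind the stop with the fingers shut.

```bash
python3 -m creep '[{"dx":0.026,"dz":-0.05},{"dx":0.026,"dz":-0.05},{"dx":0.026,"dz":-0.05},{"dx":0.026,"dz":-0.05},{"dx":0.026,"dz":-0.05},{"dx":0.026,"dz":-0.05},{"dx":0.026,"dz":-0.05},{"dx":0.026,"dz":-0.05}]' 0 30 && python3 -m creep '[{"dx":0.026,"dz":-0.05},{"yaw":0.15},{"yaw":0.15},{"yaw":0.15},{"yaw":0.14},{},{}]'
cat > w.py <<'E'
from workcell import bot
from h import *
s=bot.get_state();M=R.from_quat(s["eef_rot"]).as_matrix()
e=np.array([.2111,.9775,0]);mid=np.array([578.7,53.5,0]);n=np.array([.9775,-.2111,0])
p=s["ee_pos"];print("t",round(s["time_s"],2),"tcp",p.round(1),"along",((p-mid)@e).round(1),"across",((p-mid)@n).round(1),"F along",(s["ft_force"]@e).round(2),"F",s["ft_force"].round(2),"grip",round(s["grip_width"],2))
print(M.round(3).tolist())
E
python3 w.py
python3 - <<'E'
from workcell import bot
import cv2
from h import *
m=bot.camera_model("wrist");cv2.imwrite("pics/w1.png",bot.snapshot("wrist")[:,:,::-1])
np.save("w1.npy",m,allow_pickle=True)
E
```

```text
t 0.1 tcp [ 202.7 -510.8  204.3] along -630.9 across -248.4 F along 0.08 F [ 0.71 -0.07  0.37] grip 0.99
[[-0.369, -0.001, -0.93], [0.93, 0.002, -0.369], [0.002, -1.0, 0.0]]invalid input at $[0]: expected keys dx, dy, dz, yaw
```

View pics/w1.png

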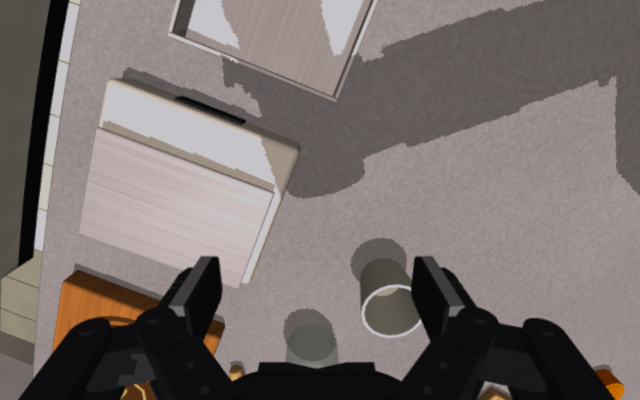

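The first call was refused because every row needs all four keys, so nothing moved. The wrist picture only shows the start area, with the cup at (390,305).

```bash
python3 -m creep '[{"dx":0.026,"dy":0,"dz":-0.05,"yaw":0},{"dx":0.026,"dy":0,"dz":-0.05,"yaw":0},{"dx":0.026,"dy":0,"dz":-0.05,"yaw":0},{"dx":0.026,"dy":0,"dz":-0.05,"yaw":0},{"dx":0.026,"dy":0,"dz":-0.05,"yaw":0},{"dx":0.026,"dy":0,"dz":-0.05,"yaw":0},{"dx":0.026,"dy":0,"dz":-0.05,"yaw":0},{"dx":0.026,"dy":0,"dz":-0.05,"yaw":0}]' 0 30 && python3 -m creep '[{"dx":0.026,"dy":0,"dz":-0.05,"yaw":0},{"dx":0,"dy":0,"dz":0,"yaw":0.15},{"dx":0,"dy":0,"dz":0,"yaw":0.15},{"dx":0,"dy":0,"dz":0,"yaw":0.15},{"dx":0,"dy":0,"dz":0,"yaw":0.14},{"dx":0,"dy":0,"dz":0,"yaw":0},{"dx":0,"dy":0,"dz":0,"yaw":0}]'
python3 w.py
python3 - <<'E'
from workcell import bot
import cv2
from h import *
m=bot.camera_model("wrist");cv2.imwrite("pics/w2.png",bot.snapshot("wrist")[:,:,::-1])
np.save("w2.npy",m,allow_pickle=True)
E
```

```text
time_s: 1.15
ee_pos: [498.8, -168.6, 205.0]
eef_rot: [-0.397, -0.585, 0.585, 0.397]
ft_force: [-0.3, -0.7, 0.9]
grip_width: -0.0
time_s: 2.02
ee_pos: [534.7, -127.7, 204.9]
eef_rot: [-0.549, -0.445, 0.445, 0.55]
ft_force: [-0.6, 0.0, -0.7]
grip_width: 0.002
t 2.02 tcp [ 534.7 -127.7  204.9] along -186.4 across -4.7 F along -0.08 F [-0.57  0.04 -0.66] grip 0.0
[[0.208, -0.0, -0.978], [0.978, 0.0, 0.208], [-0.0, -1.0, 0.0]]
```

View pics/w2.png

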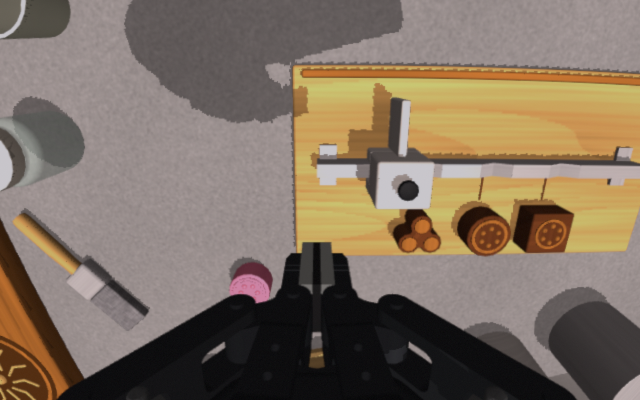

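The wrist view has the knob at (408,190), the head top at about (377–433, 163–208), and the rail's -y end at (318,170). The notch ticks show at (481,180) and (545,180) for the round and the square. Next I compare these with the scene estimate.

Run:
```python
from h import *
m=np.load("w2.npy",allow_pickle=True).item()
e=np.array([.2111,.9775,0]);mid=np.array([578.7,53.5,0]);n=np.array([.9775,-.2111,0])
for k,p,z in[("knob",(408,190),111),("head",(405,185.5),97),("headL",(376.5,185),97),("railL",(317.5,171),45),("tick1",(481,190),18),("tick2",(545,190),18),("cornFL",(296,254),18),("round",(489,236),48)]:
    q=ray(m,p,z)-mid;print(k,(q+mid).round(1),"along",(q@e).round(1),"across",(q@n).round(1))
```

```text
knob [556.4 -54.5 111. ] along -110.2 across 1.0
head [557.1 -53.5  97. ] along -109.2 across 1.5
headL [551.5 -77.8  97. ] along -134.1 across 1.1
railL [ 542.2 -128.    45. ] along -185.1 across 2.7
tick1 [609.6  47.6  18. ] along 0.7 across 31.5
tick2 [625.7 122.9  18. ] along 77.7 across 31.3
cornFL [ 644.3 -175.8   18. ] along -210.3 across 112.5
round [652.1  40.5  48. ] along 2.8 across 74.5
```

The two views agree within about 2 mm. I'll lower to z≈68 behind the stop, then creep forward to contact.

```bash
python3 -m creep '[{"dx":0,"dy":0.035,"dz":-0.006,"yaw":0},{"dx":0,"dy":0.034,"dz":0,"yaw":0},{"dx":0,"dy":0.034,"dz":0,"yaw":0},{"dx":0,"dy":0.034,"dz":0,"yaw":0},{"dx":0.01,"dy":0,"dz":0,"yaw":0},{"dx":0.008,"dy":0,"dz":0,"yaw":0},{"dx":0.005,"dy":0,"dz":0,"yaw":0},{"dx":0,"dy":0,"dz":0,"yaw":0}]' && python3 w.py && python3 -m creep '[{"dx":0.004,"dy":0,"dz":0,"yaw":0},{"dx":0.004,"dy":0,"dz":0,"yaw":0},{"dx":0.004,"dy":0,"dz":0,"yaw":0},{"dx":0.004,"dy":0,"dz":0,"yaw":0}]' && python3 w.py
```

```text
time_s: 3.08
ee_pos: [546.4, -105.9, 69.2]
eef_rot: [0.55, 0.445, -0.444, -0.549]
ft_force: [0.2, 0.4, 0.7]
grip_width: -0.005
t 3.08 tcp [ 546.4 -105.9   69.2] along -162.7 across 2.1 F along 0.46 F [0.25 0.42 0.71] grip -0.0
[[0.21, 0.002, -0.978], [0.978, 0.0, 0.21], [0.001, -1.0, -0.002]]
time_s: 3.58
ee_pos: [549.0, -90.6, 68.1]
eef_rot: [-0.55, -0.444, 0.444, 0.55]
ft_force: [0.4, 0.0, -0.4]
grip_width: -0.001
t 3.58 tcp [549.  -90.6  68.1] along -147.1 across 1.4 F along 0.12 F [ 0.41  0.03 -0.35] grip -0.0
[[0.211, -0.0, -0.978], [0.978, 0.0, 0.211], [-0.0, -1.0, 0.0]]
```

```bash
for i in 1; do python3 -m creep '[{"dx":0.002,"dy":0,"dz":0,"yaw":0},{"dx":0.002,"dy":0,"dz":0,"yaw":0}]' >/dev/null; python3 w.py|head -1; python3 -m creep '[{"dx":0.002,"dy":0,"dz":0,"yaw":0},{"dx":0.002,"dy":0,"dz":0,"yaw":0}]' >/dev/null; python3 w.py|head -1; python3 -m creep '[{"dx":0.002,"dy":0,"dz":0,"yaw":0},{"dx":0.002,"dy":0,"dz":0,"yaw":0}]' >/dev/null; python3 w.py|head -1; python3 -m creep '[{"dx":0.002,"dy":0,"dz":0,"yaw":0},{"dx":0.002,"dy":0,"dz":0,"yaw":0}]' >/dev/null; python3 w.py|head -1; done
```

```text
t 3.83 tcp [549.8 -86.8  68.1] along -143.3 across 1.3 F along -0.18 F [-0.84 -0.01  0.04] grip -0.0
t 4.08 tcp [550.3 -84.2  68.1] along -140.6 across 1.3 F along -5.8 F [-0.31 -5.87 -0.7 ] grip -0.0
t 4.33 tcp [551.1 -80.6  68.1] along -137.0 across 1.3 F along -6.12 F [ 0.18 -6.3  -0.27] grip 0.0
t 4.58 tcp [551.9 -76.8  68.1] along -133.0 across 1.3 F along -6.79 F [-1.1  -6.71 -0.94] grip 0.0
```

Contact was made at TCP ≈ -142 along, so stop centre ≈ TCP + 33. I'll keep pushing through the first notch.

```bash
python3 -m creep '[{"dx":0.003,"dy":0,"dz":0,"yaw":0},{"dx":0.003,"dy":0,"dz":0,"yaw":0},{"dx":0.003,"dy":0,"dz":0,"yaw":0},{"dx":0.003,"dy":0,"dz":0,"yaw":0}]' >/dev/null; python3 w.py|head -1;  python3 -m creep '[{"dx":0.003,"dy":0,"dz":0,"yaw":0},{"dx":0.003,"dy":0,"dz":0,"yaw":0}]' >/dev/null; python3 w.py|head -1;  python3 -m creep '[{"dx":0.003,"dy":0,"dz":0,"yaw":0},{"dx":0.003,"dy":0,"dz":0,"yaw":0}]' >/dev/null; python3 w.py|head -1;  python3 -m creep '[{"dx":0.003,"dy":0,"dz":0,"yaw":0},{"dx":0.003,"dy":0,"dz":0,"yaw":0}]' >/dev/null; python3 w.py|head -1; python3 -m creep '[{"dx":0.003,"dy":0,"dz":0,"yaw":0},{"dx":0.003,"dy":0,"dz":0,"yaw":0}]' >/dev/null; python3 w.py|head -1; python3 -m creep '[{"dx":0.003,"dy":0,"dz":0,"yaw":0},{"dx":0.003,"dy":0,"dz":0,"yaw":0}]' >/dev/null; python3 w.py|head -1
```

```text
t 5.08 tcp [554.6 -63.9  68.1] along -119.8 across 1.3 F along -2.23 F [-0.13 -2.25  0.37] grip 0.0
t 5.33 tcp [556.  -57.4  68.1] along -113.2 across 1.3 F along -2.07 F [-1.08 -1.89  0.88] grip 0.0
t 5.58 tcp [557.3 -51.6  68.1] along -107.3 across 1.2 F along -5.61 F [-1.02 -5.52 -0.43] grip 0.0
t 5.83 tcp [557.7 -48.9  68.1] along -104.5 across 1.1 F along -14.21 F [ -0.89 -14.35  -0.52] grip -0.0
t 6.08 tcp [558.9 -43.4  68.1] along -98.9 across 1.1 F along -13.91 F [ -1.21 -13.96  -0.84] grip -0.0
t 6.33 tcp [560.1 -37.6  68.1] along -93.0 across 1.1 F along -12.18 F [ -2.19 -11.99   0.06] grip 0.0
```

The first notch centre came at TCP ≈ -108, as predicted, and the stop is now climbing out of it. The middle notch should centre at TCP ≈ -33.

```bash
python3 -m creep '[{"dx":0.003,"dy":0,"dz":0,"yaw":0},{"dx":0.003,"dy":0,"dz":0,"yaw":0},{"dx":0.003,"dy":0,"dz":0,"yaw":0},{"dx":0.003,"dy":0,"dz":0,"yaw":0}]' >/dev/null; python3 w.py|head -1;  python3 -m creep '[{"dx":0.003,"dy":0,"dz":0,"yaw":0},{"dx":0.003,"dy":0,"dz":0,"yaw":0},{"dx":0.003,"dy":0,"dz":0,"yaw":0},{"dx":0.003,"dy":0,"dz":0,"yaw":0}]' >/dev/null; python3 w.py|head -1;  python3 -m creep '[{"dx":0.002,"dy":0,"dz":0,"yaw":0},{"dx":0.002,"dy":0,"dz":0,"yaw":0},{"dx":0.002,"dy":0,"dz":0,"yaw":0},{"dx":0.002,"dy":0,"dz":0,"yaw":0}]' >/dev/null; python3 w.py|head -1
```

```text
t 6.83 tcp [563.2 -23.4  68.1] along -78.4 across 1.1 F along -5.98 F [-0.96 -5.91  0.76] grip -0.0
t 7.33 tcp [565.7 -11.6  68.1] along -66.4 across 1.1 F along -5.5 F [-1.29 -5.34  1.03] grip 0.0
t 7.83 tcp [567.4  -3.8  68.1] along -58.4 across 1.0 F along -5.84 F [-1.43 -5.66  1.24] grip 0.0
```

```bash
python3 -m creep '[{"dx":0.002,"dy":0,"dz":0,"yaw":0},{"dx":0.002,"dy":0,"dz":0,"yaw":0},{"dx":0.002,"dy":0,"dz":0,"yaw":0}]' >/dev/null; python3 w.py|head -1;  python3 -m creep '[{"dx":0.002,"dy":0,"dz":0,"yaw":0},{"dx":0.002,"dy":0,"dz":0,"yaw":0}]' >/dev/null; python3 w.py|head -1;  python3 -m creep '[{"dx":0.002,"dy":0,"dz":0,"yaw":0},{"dx":0.002,"dy":0,"dz":0,"yaw":0}]' >/dev/null; python3 w.py|head -1; python3 -m creep '[{"dx":0.002,"dy":0,"dz":0,"yaw":0}]' >/dev/null; python3 w.py|head -1
```

```text
t 8.2 tcp [568.6   2.   68. ] along -52.4 across 1.0 F along -5.68 F [-0.98 -5.6   0.81] grip -0.0
t 8.45 tcp [569.6   6.6  68.1] along -47.8 across 1.0 F along -2.85 F [-2.03 -2.48  1.05] grip 0.0
t 8.7 tcp [570.7  11.2  68. ] along -43.0 across 1.1 F along -1.95 F [-1.91 -1.59  1.44] grip -0.0
t 8.82 tcp [571.1  13.1  68. ] along -41.1 across 1.1 F along -2.23 F [-2.07 -1.83  1.08] grip -0.0
```

The push has fallen away, so the stop is on the ramp. I'll ease on to TCP ≈ -35 with pauses.

```bash
python3 -m creep '[{"dx":0.002,"dy":0,"dz":0,"yaw":0},{"dx":0,"dy":0,"dz":0,"yaw":0}]' >/dev/null; python3 w.py|head -1;  python3 -m creep '[{"dx":0.002,"dy":0,"dz":0,"yaw":0},{"dx":0,"dy":0,"dz":0,"yaw":0}]' >/dev/null; python3 w.py|head -1;  python3 -m creep '[{"dx":0.001,"dy":0,"dz":0,"yaw":0},{"dx":0,"dy":0,"dz":0,"yaw":0}]' >/dev/null; python3 w.py|head -1
python3 - <<'E'
from workcell import bot
import cv2
from h import *
m=bot.camera_model("wrist");im=bot.snapshot("wrist");cv2.imwrite("pics/w3.png",im[:,:,::-1]);np.save("w3.npy",m,allow_pickle=True)
m=bot.camera_model("scene");im=bot.snapshot("scene")[:,:,::-1];cv2.imwrite("pics/scene3.png",im)
E
```

```text
t 9.07 tcp [571.9  15.2  68. ] along -38.8 across 1.4 F along -1.47 F [-0.89 -1.31 -0.76] grip 0.0
t 9.32 tcp [572.3  17.   68. ] along -37.0 across 1.5 F along -1.13 F [-0.65 -1.01 -1.35] grip -0.0
t 9.57 tcp [572.4  17.7  68.1] along -36.3 across 1.4 F along -1.38 F [-0.39 -1.33 -1.29] grip 0.0
```

View pics/w3.png

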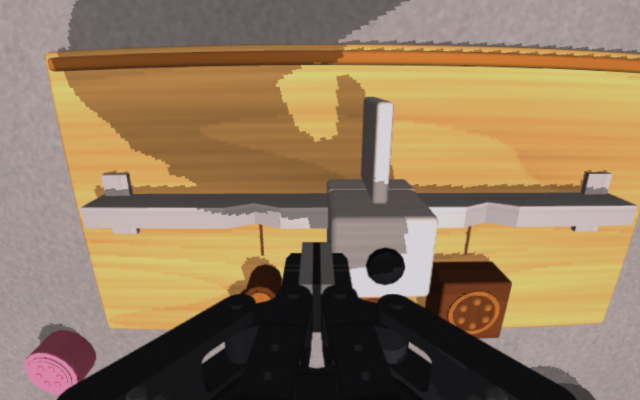

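The wrist view shows the knob at (386,266) on the head, with the stop between the trefoil tick (262,240) and the square tick (468,240). Next I measure where it sits.

```bash
cat > k.py <<'E'
import sys
from h import *
m=np.load(sys.argv[1],allow_pickle=True).item();im=cv2.imread(sys.argv[2])
x,y=map(int,sys.argv[3:5])
g=cv2.cvtColor(im,cv2.COLOR_BGR2GRAY)
r=int(sys.argv[5]);mask=np.zeros_like(g);cv2.circle(mask,(x,y),r,255,-1)
b=((g<45)&(mask>0)).astype(np.uint8);c=max(cv2.findContours(b,0,2)[0],key=cv2.contourArea)
(cx,cy),(w,h),_=cv2.fitEllipse(c)
e=np.array([.2111,.9775,0]);mid=np.array([578.7,53.5,0]);n=np.array([.9775,-.2111,0])
for z in(103,111):
    q=ray(m,(cx,cy),z);f=abs(m['xyz'][2]-z);print("knob px",round(cx,1),round(cy,1),w.__round__(1),h.__round__(1),"diam mm~",round(max(w,h)*f/m['fx'],2),"z",z,"along",((q-mid)@e).round(1),"across",((q-mid)@n).round(1))
E
python3 k.py w3.npy pics/w3.png 386 266 26
python3 k.py w2.npy pics/w2.png 408 190 15
python3 - <<'E'
from h import *
m=np.load("w3.npy",allow_pickle=True).item()
e=np.array([.2111,.9775,0]);mid=np.array([578.7,53.5,0])
for k,p,z in[("tick0",(262,240),18),("tick2",(468,240),18),("headR top",(434,250),97),("railL",(84,211),45),("railR",(635,206),45)]:
    print(k,((ray(m,p,z)-mid)@e).round(1))
E
```

```text
knob px 385.0 265.5 34.6 36.1 diam mm~ 14.48 z 103 along -4.7 across 1.3
knob px 385.0 265.5 34.6 36.1 diam mm~ 13.62 z 111 along -6.6 across -3.5
knob px 407.6 190.0 18.2 18.8 diam mm~ 15.16 z 103 along -108.3 across 3.6
knob px 407.6 190.0 18.2 18.8 diam mm~ 14.71 z 111 along -110.6 across 1.0
tick0 -75.8
tick2 75.4
headR top 19.5
railL -184.7
railR 173.9
```

The stop is about 4–5 mm short of centre: knob at -4.7, head's far face gives -5.5. I'll ease on with small steps.

```bash
python3 -m creep '[{"dx":0.001,"dy":0,"dz":0,"yaw":0},{"dx":0.001,"dy":0,"dz":0,"yaw":0},{"dx":0,"dy":0,"dz":0,"yaw":0}]' >/dev/null; python3 w.py|head -1;  python3 -m creep '[{"dx":0.001,"dy":0,"dz":0,"yaw":0},{"dx":0,"dy":0,"dz":0,"yaw":0}]' >/dev/null; python3 w.py|head -1;  python3 -m creep '[{"dx":0.001,"dy":0,"dz":0,"yaw":0},{"dx":0,"dy":0,"dz":0,"yaw":0}]' >/dev/null; python3 w.py|head -1
python3 - <<'E'
from workcell import bot
import cv2
from h import *
m=bot.camera_model("wrist");im=bot.snapshot("wrist");cv2.imwrite("pics/w4.png",im[:,:,::-1]);np.save("w4.npy",m,allow_pickle=True)
E
python3 k.py w4.npy pics/w4.png 386 266 26
```

```text
t 10.05 tcp [572.8  19.8  68.1] along -34.2 across 1.4 F along -1.62 F [ 0.04 -1.67 -0.36] grip 0.0
t 10.3 tcp [573.   20.8  68.1] along -33.2 across 1.3 F along -1.3 F [ 0.47 -1.43 -1.54] grip -0.0
t 10.55 tcp [573.1  21.4  68.1] along -32.6 across 1.3 F along -2.8 F [ 0.36 -2.94 -0.88] grip 0.0
knob px 384.1 263.7 34.2 35.8 diam mm~ 14.36 z 103 along -1.5 across 0.3
knob px 384.1 263.7 34.2 35.8 diam mm~ 13.51 z 111 along -3.3 across -4.4
```

```bash
python3 -m creep '[{"dx":0.001,"dy":0,"dz":0,"yaw":0},{"dx":0,"dy":0,"dz":0,"yaw":0}]' >/dev/null; python3 w.py|head -1; python3 -m creep '[{"dx":0.001,"dy":0,"dz":0,"yaw":0},{"dx":0,"dy":0,"dz":0,"yaw":0}]' >/dev/null; python3 w.py|head -1
```

```text
t 10.85 tcp [573.2  21.6  68.1] along -32.3 across 1.3 F along -5.6 F [-0.09 -5.71 -0.48] grip 0.0
t 11.1 tcp [573.2  21.9  68.1] along -32.1 across 1.3 F along -7.41 F [ 0.28 -7.64 -1.71] grip 0.0
```

The force climbs steeply with almost no motion, so the nose is against the far ramp and the stop is seated. I'll back off, lift clear and look.

```bash
python3 -m creep '[{"dx":-0.005,"dy":0,"dz":0,"yaw":0},{"dx":-0.015,"dy":0,"dz":0,"yaw":0},{"dx":-0.02,"dy":0,"dz":0,"yaw":0},{"dx":0,"dy":-0.03,"dz":0,"yaw":0},{"dx":0,"dy":-0.05,"dz":0,"yaw":0},{"dx":0,"dy":-0.05,"dz":0,"yaw":0},{"dx":-0.04,"dy":0,"dz":0,"yaw":0},{"dx":-0.04,"dy":0,"dz":0,"yaw":0}]' >/dev/null; python3 -m creep '[{"dx":0,"dy":0,"dz":0,"yaw":0},{"dx":0,"dy":0,"dz":0,"yaw":0}]' >/dev/null; python3 w.py|head -1
python3 - <<'E'
from workcell import bot
import cv2
from h import *
m=bot.camera_model("wrist");im=bot.snapshot("wrist");cv2.imwrite("pics/w5.png",im[:,:,::-1]);np.save("w5.npy",m,allow_pickle=True)
im=bot.snapshot("scene")[:,:,::-1];cv2.imwrite("pics/scene5.png",im)
c=cv2.resize(im[185:285,255:435],None,fx=3.5,fy=3.5,interpolation=cv2.INTER_CUBIC)
w=cv2.imread("pics/w5.png")[:240]
cv2.imwrite("pics/final.png",np.vstack([cv2.copyMakeBorder(w,0,0,0,0,0),cv2.copyMakeBorder(c,0,0,0,10,0)]))
E
```

```text
t 12.35 tcp [548.1 -94.3 198.1] along -151.0 across 1.3 F along 1.39 F [ 0.11  1.4  -0.56] grip 0.0
```

View pics/final.png

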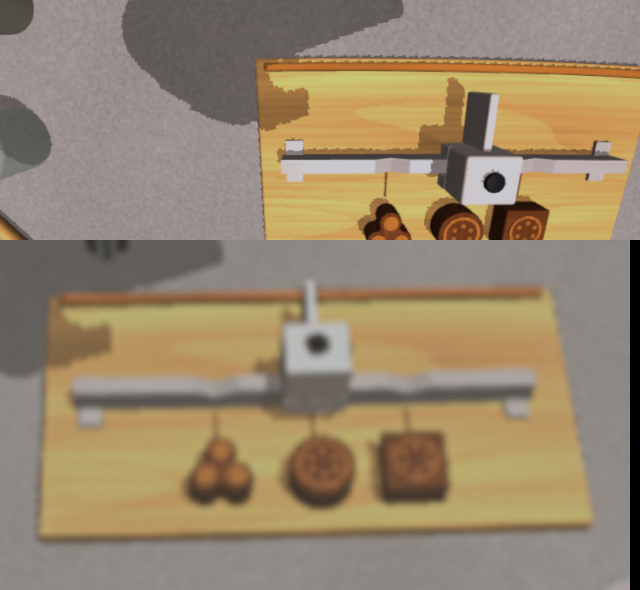

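The stop is beside the round mould with its knob at wrist (494,182). The moulds look unmoved and the hand is clear. Next I measure the seating numerically.

```bash
python3 k.py w5.npy pics/w5.png 494 182 15
python3 - <<'E'
from h import *
m=np.load("w5.npy",allow_pickle=True).item()
e=np.array([.2111,.9775,0]);mid=np.array([578.7,53.5,0]);n=np.array([.9775,-.2111,0])
for k,p,z in[("head top mid",((465+521)/2,(158+203)/2),97),("railL",(282,167),45),("railR",(626,163),45),("tick0",(386,185),18)]:
    q=ray(m,p,z)-mid;print(k,(q@e).round(1),(q@n).round(1))
im0=cv2.imread('pics/scene0.png').astype(int);im1=cv2.imread('pics/scene5.png').astype(int)
d=np.abs(im1-im0).max(2);
for k,(x,y) in dict(tref=(318,250),round=(347,250),sq=(373,248),pink=(243,285),orange=(320,173),bowl=(438,153),jar=(164,217),brush=(168,293),scraper=(472,220),cup=(178,178)).items(): print(k,d[y-10:y+10,x-10:x+10].mean().round(1),end=' ')
E
```

```text
knob px 493.9 182.2 17.7 19.8 diam mm~ 15.62 z 103 along -1.8 across 0.9
knob px 493.9 182.2 17.7 19.8 diam mm~ 15.15 z 111 along -6.3 across -1.6
head top mid 0.5 1.2
railL -184.8 2.7
railR 174.5 -2.6
tick0 -74.7 30.1
tref 2.9 round 2.6 sq 2.6 pink 3.8 orange 10.4 bowl 3.6 jar 3.9 brush 3.4 scraper 4.0 cup 3.7
```

```bash
python3 -c "
from workcell import bot
print(bot.get_state()['time_s']);print(bot.hand_in())"
```

```text
12.45
the job is handed in; nothing more can be done
None
```

I pushed the stop along the rail with the shut fingertips, through the first notch and into the middle notch beside the dark round mould. Then I backed off, lifted clear and handed in at 12.5 s.

**Seating:** The push fell from about 6 N to 1–2 N over the last 15 mm or so. It then rose steeply to 7.4 N with almost no movement, which fits the plunger being down in the notch. After I backed off:
- The head measured +0.5 mm from the notch centre.
- The knob measured -1.8 mm, taking its top as 103 mm high (dropped in). The two disagree by about 2 mm, within what the pictures can resolve.
- The knob's sideways position fits the dropped height and not the raised one.

**Other objects:** Picture differences before and after were small (about 3–4 grey levels) at the moulds and most other objects. The orange look-alike showed 10.4, which I took to be the arm's moving shadow and did not check separately. The hand never went near it.

**Forces:** The highest push I read was about 14 N, leaving the first notch. One early move was refused for missing row keys and nothing moved.

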